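# Start the gel run from the covered button

### The job

Start the gel run on the white power supply: slide the yellow dust cover fully aside along its rails, press the green button under it right down, then slide the cover fully home over the button again and let go. Do not strike the dark carry bar above the panel, and do not disturb the tank, tip box, bottle and tube rack.

Things in the scene. Friction and masses are not known exactly. Their poses are not given: they have to be found in the camera images.
- console: White power supply, fixed, panel turned to the robot's right, 190 mm deep (x), 250 wide (y), 143 high. Origin: centre of its underside; x runs from its front to its back, y to its left, z up. Its panel rises from the front edge (x = -95, z = 45 mm) towards the back at 35 degrees to level, 170 mm up the slope, full width: the panel's outward normal leans 35 degrees from vertical towards the console's front (-x).
- carry_bar: Dark steel bar, 12 mm thick, fixed above the panel along the console's y, full width, an upright at each end (y = +/-119 mm). Origin and axes as the console's; bar axis at x = -22, z = 208 mm, which is 12 mm behind and 120 mm above the panel point under the button. A gripper held vertical meets it; one leaning back along the panel's normal clears it.
- cover (a joint): Position of the yellow dust cover in m: 0 = fully home over the button (end stop), 0.084 = fully aside (end stop); grows as it slides along the console's +y. Starts home or a few mm off. It stays where it is left; about 2 N of friction.
- cover_grip (a point): Centre of the top of the cover's black grip fin. The yellow cover is a plate 74 mm (up the slope) x 70 (along y) x 4 mm, upper face 27 mm above the panel. The fin stands on its middle, square to the panel: top 55 mm above the panel, 28 mm tall, 12 mm thick along y, 50 mm long up the slope, so it can be pinched along y.
- button (a joint): How far the green button is pressed, in m: 0 = out, 0.006 = right down (stop). A spring returns it; about 5 N holds it right down.
- button_top (a point): Centre of the top of the green button, 34 mm across, 12.5 mm above the panel when out; it moves along the panel's normal. At console y = -42 mm, 75 mm up the slope from the panel's front edge, under the cover when that is home. It lies midway between two aluminium rails along y, 176 mm long, 8 wide, 22 high above the panel, 84 mm apart between centres.
- gel_tank: Clear gel tank on four black feet, loose, 180 x 120 mm, 96 mm high with its red and black terminals; origin at the centre of its underside. Leave alone.
- tip_box: Blue box of white pipette tips, loose, 120 x 85 x 56 mm high; origin at the centre of its underside. Leave alone.
- reagent_bottle: Amber jar, loose, 70 mm in diameter, 150 mm high; origin at the centre of its underside. Leave alone.
- tube_rack: Orange rack of tubes, loose, 70 x 160 x 63 mm high; origin at the centre of its underside. Leave alone.

How it is judged:
By the outcome, as a careful person would: the job done as asked, in the order asked, and still so for the second after the job is handed in, with the robot touching nothing.
It also fails if it takes over 61 s, if anything falls off the work surface, if the arm or the gripper's body presses on something with over 40 N, if the wrist force passes 120 N, or if a joint passes its speed limit or range.

### The arm

A 6-joint arm with a two-finger parallel gripper is mounted at the origin on the work surface. World frame = base frame: x ahead of the robot, y to its left, z up, the work surface at z = 0. Lengths are in m, angles in rad, forces in N, time in s.
With the tool pointing down it reaches from about 0.35 to 0.775 m from the base axis. Payload 7.3 kg.
Tool frame: the origin (TCP) lies on the centre line of the jaws, within the pads' length; the fingertips stand 17 mm ahead of it and the grasp point (between the pads) lies 2 mm behind it (robot.tcp_to_tips is the distance from the TCP to the fingertips, in m); z points along the fingers, y is the line along which they close (so a half turn about z gives the same grasp; the last joint's range is limited). The gripper opens to 92 mm and grips with 3 to 60 N. Pads are 19 mm wide; open, the fingers measure 130 mm over their backs; the gripper's body (75 mm by 190 mm) begins 47 mm behind the grasp point.
Start: joints at [0.982, 0.342, 1.524, -0, 1.275, -0.146], TCP at [0.225, 0.474, 0.244] pointing down, gripper open.
Joint ranges: [-2.53, 2.53], [-0.77, 2.02], [0.04, 2.7], [-1, 4.14], [0.28, 2.66], [-3.11, 3.11]. Speed limits (rad/s): [2.57, 2.57, 3.14, 3.14, 3.14, 3.14].

### API

Orientations are given as [roll, pitch, yaw] about the fixed x, y, z axes, in that order (R = Rz(yaw) Ry(pitch) Rx(roll)).
In Python, from cell import robot gives the robot as it stands. The module is installed in compiled form; this text tells all that it offers.
- The arm moves only by the tool carry_out, never from a script. Its argument "commands" is a list of rows, each a list of 3 entries, a list of its own where there are three numbers: the shift along the tool's x, y, z in m, then the turn about the tool's z in rad, then the opening, from 0 (shut) to 1 (fully open). In form: [[[dx, dy, dz], yaw, claw], ...]. A call has 1 to 20 rows; each row shifts and turns the commanded pose from where the row before left it, along the tool's axes as they then stand; what a row does not reach is not made up. A row lasts 1/8 s, in which the tool goes at most 62.5 mm and 10.7 degrees, less where a joint would pass 70% of its speed; a pose out of reach is approached as far as the arm can. A call is refused whole if a number of a shift passes 0.0625 or a number of a turn 0.188, either way. A call with a gripper value outside its range is refused whole. The fingers move at their own pace and stop on an object; "newtons" is the grip in N (left out, the last holds). Time passes only in rows, so rows that do not move let the fingers close. It gives the time, the measured TCP pose, the force, the opening and the grip force at its end, in the units of the state.
- robot.observe(): the state, without advancing time (a new reading comes with each control period).
- robot.read_camera(name): name is "scene" or "top"; returns a dict with "pixels" (480x640x3 uint8, red, green, blue), "fx", "fy", "cx", "cy" (pixels), "k1" (the pictures are not rectified: a ray, as slopes to the right and down, at radius r is drawn at 1 + k1 r^2 times it, then the intrinsics apply), "view" (4x4, takes a point from world to camera coordinates). Camera axes: x right, y up, looking along -z (the intrinsics and any distortion apply to the point x, -y, -z); pixel columns grow to the right and rows downward; lengths in m; the calibration is good to about 2 mm. A picture is of the moment at which its call begins. There is no depth.
- robot.hand_in(): hands the job in; it is judged then, once.
Trained networks look in a picture, given as the dict that the camera call returned (one of the last four; its "shot" number tells which), for a name from the list of things; names that differ only in an ending like _2 or _b are one class to them, and where a whole thing is asked for, a point or a joint stands for the part that bears it (a point fixed in the world has none). Each returns a list of dicts, best first, with "p" (0 to 1); they miss things now and then, are a little off and sometimes report something else, mostly with a low value. They report only what shows in the picture. A call takes as long as a camera call.
- robot.find_in(picture, name): "at" ([column, row] in pixels, amid what is visible of it).
- robot.tip_of(picture, name): "at" ([column, row] in pixels: a listed point, or the origin of a listed thing).
The state is a dict: "time": time; "qpos": joint angles; "qvel": joint speeds; "joint_efforts": joint torques, N m; "tool_pos": TCP position; "tool_rot": TCP orientation; "contact_force": force on the tool from outside, world axes, zero at the start; "torque": the same for the moment, N m; "opening": finger opening in m; "grip_force": force on a finger pad.
Only numpy, scipy, OpenCV 4.12 (cv2) and the standard library are available. Lean on these libraries where they do the work, as an engineer would, in place of code of your own. Each camera call takes 0.05 s, during which the arm holds its last target. There are 200 camera calls.

## Working session

There is one attempt and no reset: what is moved stays moved. The work goes in short steps, Python scripts to look and compute and a tool call to move; the robot and the scene stay as the last step left them, time stands still between calls to the robot, and variables do not carry over. Pictures are saved under pics/ and viewed, at most 10 in all, crops included, and the job is handed in when it is done.

Besides the shell and the picture viewer there is one more tool, called after "Request:" as a command line: name --argument value ..., lists and objects as JSON in quotes. carry_out: Moves the arm, as the interface text tells. Its arguments: {"type":"object","properties":{"commands":{"type":"array"},"newtons":{"type":"number"}},"required":["commands"]}

```bash
mkdir -p pics; ls; python3 - <<'E'
from cell import robot
import cv2
print(robot.observe())
for n in("scene","top"):
    p=robot.read_camera(n); cv2.imwrite(f"pics/{n}0.png",p["pixels"][:,:,::-1])
    print(n,p["fx"],p["fy"],p["cx"],p["cy"],p["k1"],p["view"].tolist())
    for t in("console","carry_bar","cover_grip","button_top","gel_tank","tip_box","reagent_bottle","tube_rack"):
        print(t,[(d["at"],round(d["p"],2)) for d in robot.tip_of(p,t)[:2]])
E
```

```text
pics
{'time': 0.0, 'qpos': array([ 9.82002434e-01,  3.42725741e-01,  1.52501532e+00,  8.67443556e-06,
        1.27539583e+00, -1.46004937e-01]), 'qvel': array([ 3.43852528e-05,  1.43824705e-03, -1.08447650e-03, -1.10852957e-03,
        1.12167312e-03, -1.75762425e-04]), 'joint_efforts': array([-9.40359168e-04, -4.31235158e+01, -2.44225538e+01,  7.18916254e-02,
        5.57947950e-02, -1.78237515e-04]), 'tool_pos': array([0.22470899, 0.4740596 , 0.24304397]), 'tool_rot': array([-3.14006606e+00, -2.32872133e-04,  2.69880099e+00]), 'contact_force': array([-0.73816228,  0.26584453,  0.136337  ]), 'torque': array([-0.00763713,  0.0098405 ,  0.01517135]), 'grip_force': 0.0, 'opening': 0.09194800125740893}
scene 518.0039986999143 518.0039986999143 319.7725977346709 238.40838106704433 -0.021949467933573524 [[-0.6243458251274884, 0.7810716663097521, -0.010924410006168398, 0.36796049249440405], [-0.6733425226400569, -0.5310384271970588, 0.5144006571193298, 0.3411035312280615], [0.39598249689929493, 0.32851977250719794, 0.8574803911584328, -1.2577514021673482], [0.0, 0.0, 0.0, 1.0]]
console [([
[... 217 characters left out ...]
be_rack [([438.2, 409.3], 0.82)]
top 509.2914115919947 509.2914115919947 318.61852082192775 234.5040907282257 -0.05468147753023045 [[-0.026240154641110625, -0.9996323595460809, 0.006826421664825974, 0.011355442819735492], [0.9966426906765574, -0.025630667495793003, 0.07775870372320036, -0.5977789158575164], [-0.07755515073419014, 0.008843903666113984, 0.996948837184006, -1.0333394774812956], [0.0, 0.0, 0.0, 1.0]]
console [([302.9, 255.4], 0.65)]
carry_bar []
cover_grip [([317.0, 213.1], 0.85), ([303.1, 256.4], 0.55)]
button_top [([481.9, 293.5], 0.66)]
gel_tank [([156.3, 298.7], 0.72)]
tip_box [([475.8, 294.0], 0.81)]
reagent_bottle [([472.8, 207.7], 0.83)]
tube_rack [([161.6, 204.4], 0.59)]
```

View pics/scene0.png

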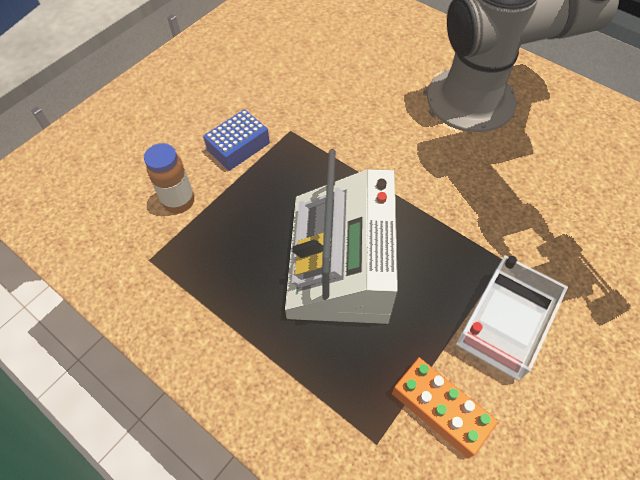

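View pics/top0.png

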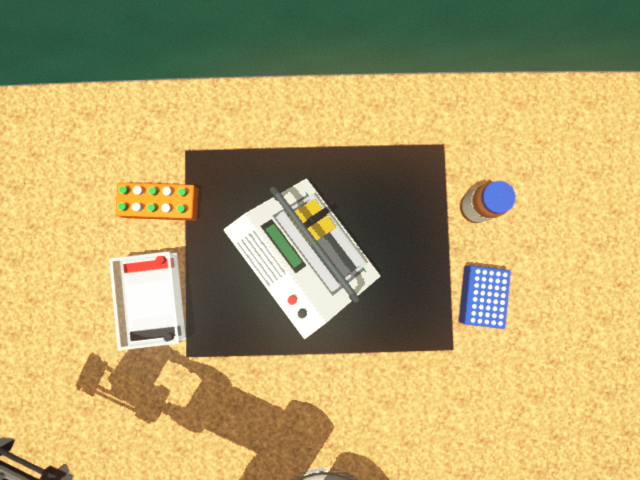

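The top view shows the console facing up and to the right. The cover is near the fin at (317,213), with the bar running from (275,190) to (355,298). I'll fit the console pose to these points and check it with an overlay.

```bash
cat > h.py <<'E'
import numpy as np, cv2
from cell import robot
from scipy.optimize import least_squares
def proj(p,X):
    X=np.atleast_2d(X); c=(p["view"]@np.c_[X,np.ones(len(X))].T).T[:,:3]
    s=np.c_[c[:,0],-c[:,1]]/-c[:,2:3]; s=s*(1+p["k1"]*(s**2).sum(1,keepdims=True))
    return s*[p["fx"],p["fy"]]+[p["cx"],p["cy"]]
c35,s35=np.cos(np.radians(35)),np.sin(np.radians(35))
def pan(u,y,h): # up slope, y, above the panel -> console frame (m)
    return np.array([-.095+u*c35-h*s35,y,.045+u*s35+h*c35])
def world(q,P):
    c,s=np.cos(q[2]),np.sin(q[2]); P=np.atleast_2d(P)
    return P@np.array([[c,s,0],[-s,c,0],[0,0,1]])+[q[0],q[1],0]
def edges():
    L=[]
    for y in(-.125,.125):
        L+=[([-.095,y,0],[-.095,y,.045]),([-.095,y,.045],pan(.17,y,0)),(pan(.17,y,0),[.095,y,.143]),([.095,y,.143],[.095,y,0])]
    for x,z in((-.095,0),(-.095,.045),(.095,.143),(.095,0),(-.022,.208)): L.append(([x,-.125,z],[x,.125,z]))
    for u in(.033,.117): L.append((pan(u,-.088,.022),pan(u,.088,.022)))
    return L
E
cat > fit.py <<'E'
from h import *
T=[([225,230],[.095,.125,.143]),([304,338],[.095,-.125,.143]),([380,275],[-.095,-.125,.045]),([308,180],[-.095,.125,.045]),([274,190],[-.022,.125,.208]),([355,299],[-.022,-.125,.208])]
P={n:robot.read_camera(n) for n in("scene","top")}
# by eye +y end may be the other one: try both headings
for sg in(1,-1):
    Q=np.array([b for a,b in T])*[1,sg,1]; A=np.array([a for a,b in T])
    f=lambda q:(proj(P["top"],world(q,Q))-A).ravel()
    r=min((least_squares(f,[.6,0,y],loss="soft_l1") for y in(0,1.5,3,4.5)),key=lambda r:r.cost)
    print(sg,r.x,r.cost,f(r.x).round(1))
    if sg==1 or r.cost<best.cost: best=r
q=best.x; np.save("q.npy",q)
G=[(n,robot.tip_of(P[n],"cover_grip")[0]["at"]) for n in P]
g=least_squares(lambda X:np.ravel([proj(P[n],X)[0]-a for n,a in G]),[.65,0,.13])
print("grip",g.x,g.fun.round(1)); c,s=np.cos(q[2]),np.sin(q[2])
d=g.x[:2]-q[:2]; print("in console",c*d[0]+s*d[1],-s*d[0]+c*d[1],"expect",pan(.075,-.042,.055))
ims=[]
for n,(x,y) in(("scene",(240,120)),("top",(210,140))):
    im=cv2.resize(P[n]["pixels"][y:y+220,x:x+190,::-1].copy(),None,fx=2,fy=2,interpolation=cv2.INTER_CUBIC)
    for a,b in edges():
        e=(proj(P[n],world(q,[a,b]))-[x,y])*2; cv2.line(im,*[tuple(int(v) for v in k) for k in e],(255,0,255),1)
    ims.append(im)
cv2.imwrite("pics/ov1.png",np.hstack(ims))
E
python3 fit.py
```

```text
1 [0.5561025  0.02199217 4.02987523] 485.2858946437188 [ 162.7    0.2    0.7    1.  -148.7   -0.2   -1.    -2.    64.9   -4.3
 -105.7    2.3]
-1 [0.55581934 0.02164356 2.18244603] 14.96737019777098 [-1.2 -1.2  0.4  1.1  1.   1.4 -0.4 -1.9 -1.9 -4.8  4.1  3.5]
grip [ 0.62707779 -0.00558221  0.12616222] [ 0.3  0.   0.2 -0.2]
in console -0.06320773432500743 -0.042705869854781746 expect [-0.0651103 -0.042      0.1330716]
```

View pics/ov1.png

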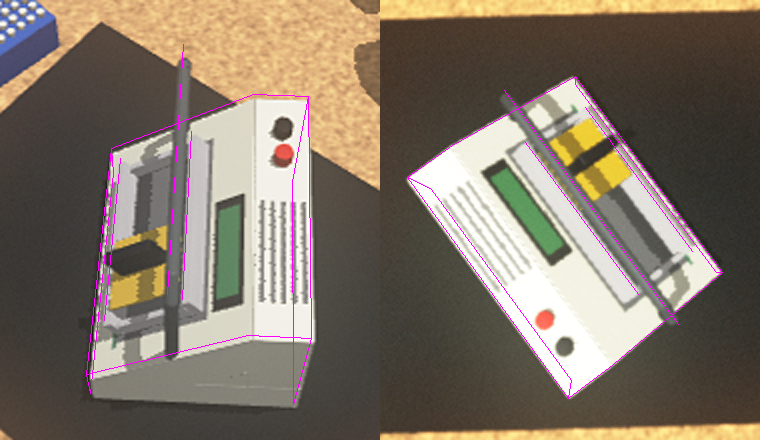

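The overlay matches in both views. Console pose is (0.556, 0.0216), heading 125°, and the cover is home. The tool needs a 35° lean and the moves only allow turns about z, so I'll travel to azimuth -55°. There I'll see how the arm behaves when pushed past its inner reach.

Request:
carry_out --commands '[[[-0.0333,-0.0326,-0.0092],0,0],[[-0.0333,-0.0326,-0.0092],0,0],[[-0.0333,-0.0326,-0.0092],0,0],[[-0.0333,-0.0326,-0.0092],0,0],[[-0.0333,-0.0326,-0.0092],0,0],[[-0.0333,-0.0326,-0.0092],0,0],[[-0.0333,-0.0326,-0.0092],0,0],[[-0.0333,-0.0326,-0.0092],0,0],[[-0.0333,-0.0326,-0.0092],0,0],[[-0.0333,-0.0326,-0.0092],0,0],[[-0.0333,-0.0326,-0.0092],0,0],[[-0.0333,-0.0326,-0.0092],0,0],[[0.01,-0.0457,0],0,0],[[0.01,-0.0457,0],0,0],[[0.01,-0.0457,0],0,0],[[0.01,-0.0457,0],0,0],[[0.01,-0.0457,0],0,0],[[0.01,-0.0457,0],0,0],[[0.01,-0.0457,0],0,0],[[0,0,0],0,0]]'

```text
time: 3.6
tool_pos: [0.2164, -0.3111, 0.3539]
tool_rot: [-3.141, -0.0, 2.694]
contact_force: [-0.2, 0.2, 0.2]
opening: 0.0004
grip_force: 0.0
```

Request:
carry_out --commands '[[[0.017,0.01,0],0,0],[[0.017,0.01,0],0,0],[[0.017,0.01,0],0,0],[[0.017,0.01,0],0,0],[[0,0,0],0,0]]'

```text
time: 4.22
tool_pos: [0.1739, -0.2429, 0.3544]
tool_rot: [-3.141, 0.001, 2.7]
contact_force: [0.0, -0.3, 0.5]
opening: 0.0007
grip_force: 0.0
```

```bash
python3 -c "
from cell import robot;o=robot.observe();print(o['qpos'].round(3),o['tool_pos'].round(4),o['tool_rot'].round(3))"
```

```text
[-1.208 -0.175  1.797  0.     1.518 -2.337] [ 0.1739 -0.2429  0.3544] [-3.141e+00  1.000e-03  2.700e+00]
```

The inner limits only bind very close to the base. The outer and upper wrist limits on the opposite azimuth (125°) lean the tool the same way in world axes, so I'll go there.

Request:
carry_out --commands '[[[-0.0203,0.0452,-0.011],0,0],[[-0.0203,0.0452,-0.011],0,0],[[-0.0203,0.0452,-0.011],0,0],[[-0.0203,0.0452,-0.011],0,0],[[-0.0203,0.0452,-0.011],0,0],[[-0.0203,0.0452,-0.011],0,0],[[0.0253,0.0378,-0.0133],0,0],[[0.0253,0.0378,-0.0133],0,0],[[0.0253,0.0378,-0.0133],0,0],[[0.0253,0.0378,-0.0133],0,0],[[0.0253,0.0378,-0.0133],0,0],[[0.0253,0.0378,-0.0133],0,0],[[0.0514,0.0034,-0.0125],0,0],[[0.0514,0.0034,-0.0125],0,0],[[0.0514,0.0034,-0.0125],0,0],[[0.0514,0.0034,-0.0125],0,0],[[0.0514,0.0034,-0.0125],0,0],[[0.0514,0.0034,-0.0125],0,0],[[0.0514,0.0034,-0.0125],0,0],[[0.0514,0.0034,-0.0125],0,0]]'

```text
time: 6.72
tool_pos: [-0.0022, 0.4207, 0.6002]
tool_rot: [3.141, -0.0, 2.7]
contact_force: [-0.1, 0.9, -0.2]
opening: 0.0007
grip_force: 0.0
```

Request:
carry_out --commands '[[[0.0251,-0.0406,-0.01],0,0],[[0.0251,-0.0406,-0.01],0,0],[[0.0251,-0.0406,-0.01],0,0],[[0.0251,-0.0406,-0.01],0,0],[[0.0251,-0.0406,-0.01],0,0],[[0,0,-0.05],0,0],[[0,0,-0.05],0,0],[[0,0,-0.05],0,0],[[0,0,-0.05],0,0]]'

```text
time: 7.85
tool_pos: [-0.186, 0.2682, 0.7445]
tool_rot: [3.107, -0.044, 2.7]
contact_force: [0.4, 0.4, -0.4]
opening: 0.0003
grip_force: 0.0
```

```bash
python3 -c "
from cell import robot;o=robot.observe();print(o['qpos'].round(3),o['tool_pos'].round(4),o['tool_rot'].round(3))"
```

```text
[1.936 0.199 0.229 0.012 2.658 0.818] [-0.186   0.2682  0.7445] [ 3.107 -0.044  2.7  ]
```

Request:
carry_out --commands '[[[0,0,0],0,0],[[0,0,0],0,0]]'

```text
time: 8.1
tool_pos: [-0.1858, 0.2682, 0.7449]
tool_rot: [3.105, -0.045, 2.699]
contact_force: [-0.0, 0.8, 1.2]
opening: 0.0006
grip_force: 0.0
```

Request:
carry_out --commands '[[[0,0,-0.06],0,0],[[0,0,-0.06],0,0],[[0,0,-0.06],0,0],[[0,0,-0.06],0,0]]'

```text
time: 8.6
tool_pos: [-0.1584, 0.221, 0.7794]
tool_rot: [3.024, -0.14, 2.707]
contact_force: [0.7, 0.3, -0.5]
opening: 0.0004
grip_force: 0.0
```

Request:
carry_out --commands '[[[0.052,0.03,0],0,0],[[0.052,0.03,0],0,0],[[0.052,0.03,0],0,0],[[0.052,0.03,0],0,0]]'

```text
time: 9.1
tool_pos: [-0.2254, 0.3254, 0.7345]
tool_rot: [3.092, -0.092, 2.703]
contact_force: [-0.2, 0.3, 0.0]
opening: 0.0003
grip_force: 0.0
```

```bash
python3 -c "
from cell import robot;o=robot.observe();print(o['qpos'].round(3),o['tool_pos'].round(4),o['tool_rot'].round(3))"
```

```text
[1.962 0.346 0.036 0.056 2.657 0.883] [-0.2254  0.3254  0.7345] [ 3.092 -0.092  2.703]
```

Orientation persists once reached, so pushing against the limits does give the lean. I'll continue.

Request:
carry_out --commands '[[[0,0,-0.06],0,0],[[0,0,-0.06],0,0],[[0,0,-0.06],0,0],[[0,0,-0.06],0,0],[[0,0,-0.06],0,0],[[0,0,-0.06],0,0],[[0,0,-0.06],0,0],[[0,0,-0.06],0,0]]'

```text
time: 10.1
tool_pos: [-0.1559, 0.2031, 0.8199]
tool_rot: [2.917, -0.306, 2.733]
contact_force: [0.1, 0.5, 1.3]
opening: 0.0005
grip_force: 0.0
```

```bash
cat > st.py <<'E'
from h import *
from scipy.spatial.transform import Rotation as Ro
o=robot.observe(); R=Ro.from_euler('xyz',o['tool_rot']).as_matrix(); z=R[:,2]
print('t',o['time'],'q',o['qpos'].round(3),'p',o['tool_pos'].round(4),'rot',o['tool_rot'].round(3))
print('tilt',np.degrees(np.arccos(-z[2])).round(2),'dir',np.degrees(np.arctan2(z[1],z[0])).round(1)); print(R.round(3).tolist())
E
python3 st.py
```

```text
t 10.1 q [1.787 0.074 0.037 0.232 2.657 0.886] p [-0.1559  0.2031  0.8199] rot [ 2.917 -0.306  2.733]
tilt 21.63 dir 119.3
[[-0.875, 0.449, -0.18], [0.379, 0.868, 0.321], [0.301, 0.213, -0.93]]
```

Request:
carry_out --commands '[[[0,0,-0.06],0,0],[[0,0,-0.06],0,0],[[0,0,-0.06],0,0],[[0,0,-0.06],0,0],[[0,0,-0.06],0,0]]'

```text
time: 10.72
tool_pos: [-0.1318, 0.0981, 0.8473]
tool_rot: [2.802, -0.399, 2.757]
contact_force: [-0.9, 0.1, 0.4]
opening: 0.0005
grip_force: 0.0
```

```bash
python3 st.py
```

```text
t 10.725 q [ 2.038 -0.071  0.037 -0.02   2.657  0.901] p [-0.1318  0.0981  0.8473] rot [ 2.802 -0.399  2.757]
tilt 29.71 dir 115.7
[[-0.854, 0.474, -0.215], [0.346, 0.825, 0.447], [0.389, 0.307, -0.869]]
```

Request:
carry_out --commands '[[[0,-0.0245,-0.0086],0,0],[[0,-0.0245,-0.0086],0,0],[[0,-0.0245,-0.0086],0,0],[[0,-0.02,-0.05],0,0],[[0,-0.02,-0.05],0,0]]'

```text
time: 11.35
tool_pos: [-0.1379, -0.0151, 0.8338]
tool_rot: [2.771, -0.458, 2.782]
contact_force: [-0.3, -0.2, 0.1]
opening: 0.0005
grip_force: 0.0
```

```bash
python3 st.py
```

```text
t 11.35 q [ 1.674 -0.322  0.216  0.46   2.657  1.022] p [-0.1379 -0.0151  0.8338] rot [ 2.771 -0.458  2.782]
tilt 33.28 dir 118.1
[[-0.84, 0.478, -0.258], [0.315, 0.816, 0.484], [0.442, 0.325, -0.836]]
```

```bash
cat > go.py <<'E'
import sys
from st import *
q=np.load('q.npy')
def legs(W):
    p=o['tool_pos']
    for w in W:
        d=np.array(w)-p; print('->',np.round(w,4),'tool',(R.T@d).round(4),'norm',np.linalg.norm(d).round(3)); p=np.array(w)
yc=np.array([-np.sin(q[2]),np.cos(q[2]),0]); t=R.T@yc; 
a=np.arctan2(-t[0],t[1]); a=(a+np.pi/2)%np.pi-np.pi/2; print('turn for y-align',a.round(3))
N=world([0,0,q[2]],[-s35,0,c35])[0]; U=world([0,0,q[2]],[c35,0,s35])[0]
grip=world(q,pan(.075,-.042,.055))[0]; but=world(q,pan(.075,-.042,.0125))[0]
E
python3 - <<'E'
from go import *
print('grip',grip,'but',but,'N',N)
legs([(-.12,.30,.65),(.20,.38,.5),(.50,.15,.42),grip+.10*N])
E
```

```text
t 11.35 q [ 1.674 -0.322  0.216  0.46   2.657  1.022] p [-0.1379 -0.0151  0.8338] rot [ 2.771 -0.458  2.782]
tilt 33.28 dir 118.1
[[-0.84, 0.478, -0.258], [0.315, 0.816, 0.484], [0.442, 0.325, -0.836]]
turn for y-align 0.532
grip [ 0.62759238 -0.00754517  0.1330716 ] but [0.61359465 0.01241233 0.09825763] N [ 0.32935841 -0.46958808  0.81915204]
-> [-0.12  0.3   0.65] tool [0.0031 0.2059 0.3016] norm 0.365
-> [0.2  0.38 0.5 ] tool [-0.3098  0.1693  0.0815] norm 0.362
-> [0.5  0.15 0.42] tool [-0.3598 -0.0705 -0.122 ] norm 0.386
-> [ 0.6605 -0.0545  0.215 ] tool [-0.2899 -0.1569  0.0309] norm 0.331
```

Request:
carry_out --commands '[[[0,0.0257,0.0377],0,0],[[0,0.0257,0.0377],0,0],[[0,0.0257,0.0377],0,0],[[0,0.0257,0.0377],0,0],[[0,0.0257,0.0377],0,0],[[0,0.0257,0.0377],0,0],[[0,0.0257,0.0377],0,0],[[0,0.0257,0.0377],0,0],[[-0.0387,0.0212,0.0102],0,0],[[-0.0387,0.0212,0.0102],0,0],[[-0.0387,0.0212,0.0102],0,0],[[-0.0387,0.0212,0.0102],0,0]]'

```text
time: 12.85
tool_pos: [-0.009, 0.2866, 0.6108]
tool_rot: [2.772, -0.438, 2.774]
contact_force: [-0.0, 0.6, -0.3]
opening: 0.0003
grip_force: 0.0
```

```bash
python3 - <<'E'
from go import *
legs([(.20,.38,.5),(.50,.15,.42),grip+.10*N])
E
```

```text
t 12.85 q [ 0.64  -0.412  1.376  0.615  1.987 -0.171] p [-0.009   0.2866  0.6108] rot [ 2.772 -0.438  2.774]
tilt 32.41 dir 116.6
[[-0.845, 0.478, -0.24], [0.325, 0.815, 0.479], [0.425, 0.327, -0.844]]
turn for y-align 0.531
-> [0.2  0.38 0.5 ] tool [-0.1932  0.1398  0.0883] norm 0.254
-> [0.5  0.15 0.42] tool [-0.3623 -0.0702 -0.1146] norm 0.386
-> [ 0.6605 -0.0545  0.215 ] tool [-0.2892 -0.157   0.0366] norm 0.331
```

Request:
carry_out --commands '[[[-0.0386,0.028,0.0177],0,0],[[-0.0386,0.028,0.0177],0,0],[[-0.0386,0.028,0.0177],0,0],[[-0.0386,0.028,0.0177],0,0],[[-0.0386,0.028,0.0177],0,0],[[-0.0453,-0.0088,-0.0143],0,0],[[-0.0453,-0.0088,-0.0143],0,0],[[-0.0453,-0.0088,-0.0143],0,0],[[-0.0453,-0.0088,-0.0143],0,0],[[-0.0453,-0.0088,-0.0143],0,0],[[-0.0453,-0.0088,-0.0143],0,0],[[-0.0453,-0.0088,-0.0143],0,0],[[-0.0453,-0.0088,-0.0143],0,0],[[0,0,0],0.133,0],[[0,0,0],0.133,0],[[0,0,0],0.133,0],[[0,0,0],0.133,0],[[0,0,0],0,0.7]]'

```text
time: 15.1
tool_pos: [0.4987, 0.1508, 0.4195]
tool_rot: [3.065, -0.56, 2.183]
contact_force: [-1.1, 0.7, 0.2]
opening: 0.0063
grip_force: 0.0
```

```bash
python3 - <<'E'
from go import *
legs([grip+.20*N,grip+.06*N])
E
```

```text
t 15.1 q [-0.122  0.373  1.13   0.496  1.933 -0.602] p [0.4987 0.1508 0.4195] rot [ 3.065 -0.56   2.183]
tilt 32.34 dir 116.8
[[-0.487, 0.84, -0.241], [0.694, 0.539, 0.477], [0.531, 0.065, -0.845]]
turn for y-align 0.0
-> [ 0.6935 -0.1015  0.2969] tool [-0.3349  0.0195 -0.0638] norm 0.341
-> [ 0.6474 -0.0357  0.1822] tool [ 0.0071 -0.0107  0.1394] norm 0.14
```

Request:
carry_out --commands '[[[-0.0419,0.0024,-0.008],0,0.5],[[-0.0419,0.0024,-0.008],0,0.5],[[-0.0419,0.0024,-0.008],0,0.5],[[-0.0419,0.0024,-0.008],0,0.5],[[-0.0419,0.0024,-0.008],0,0.5],[[-0.0419,0.0024,-0.008],0,0.5],[[-0.0419,0.0024,-0.008],0,0.5],[[-0.0419,0.0024,-0.008],0,0.5],[[0.0018,-0.0027,0.0349],0,0.5],[[0.0018,-0.0027,0.0349],0,0.5],[[0.0018,-0.0027,0.0349],0,0.5],[[0.0018,-0.0027,0.0349],0,0.5],[[0,0,0],0,0.5]]'

```text
time: 16.73
tool_pos: [0.6455, -0.0349, 0.1803]
tool_rot: [3.068, -0.564, 2.183]
contact_force: [0.3, 0.3, 0.9]
opening: 0.0458
grip_force: 0.0
```

```bash
python3 - <<'E'
from go import *
legs([grip-.004*N])
ims=[]
for n,(x,y) in(("scene",(200,120)),("top",(210,120))):
    p=robot.read_camera(n); im=p["pixels"][y:y+240,x:x+190,::-1].copy(); im=cv2.resize(im,None,fx=2,fy=2,interpolation=cv2.INTER_CUBIC)
    for X,c in((grip,(255,0,255)),(o['tool_pos']+.017*R[:,2],(0,255,0))):
        e=(proj(p,X)[0]-[x,y])*2; cv2.circle(im,(int(e[0]),int(e[1])),3,c,-1)
    ims.append(im)
cv2.imwrite("pics/a1.png",np.hstack(ims))
E
```

```text
t 16.725 q [-0.347  0.84   0.947  0.384  1.777 -0.94 ] p [ 0.6455 -0.0349  0.1803] rot [ 3.068 -0.564  2.183]
tilt 32.57 dir 117.2
[[-0.486, 0.839, -0.246], [0.691, 0.541, 0.479], [0.535, 0.062, -0.843]]
turn for y-align 0.001
-> [ 0.6263 -0.0057  0.1298] tool [ 0.0025 -0.0035  0.0613] norm 0.061
```

View pics/a1.png

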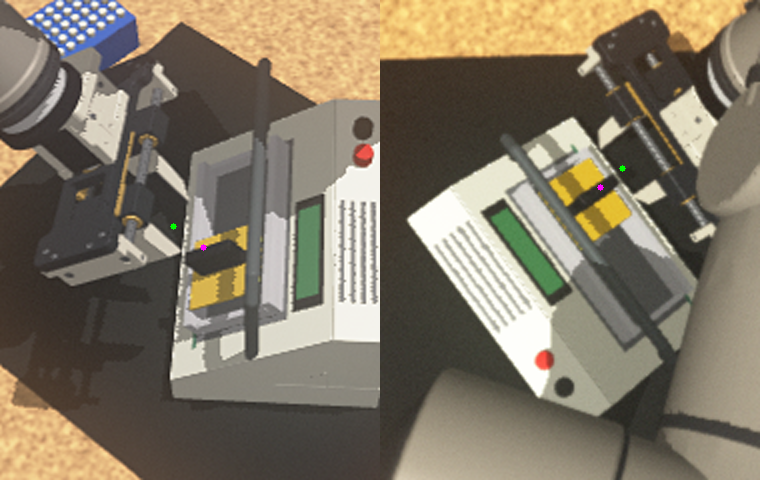

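The fin sits between the open fingers in both views. Fin top is about (204,247) in the left crop and (597,187) in the right. The bar is well clear of the gripper.

Request:
carry_out --commands '[[[0.0006,-0.0009,0.0153],0,0.5],[[0.0006,-0.0009,0.0153],0,0.5],[[0.0006,-0.0009,0.0153],0,0.5],[[0.0006,-0.0009,0.0153],0,0.5],[[0,0,0],0,0.5],[[0,0,0],0,0.0],[[0,0,0],0,0.0],[[0,0,0],0,0.0],[[0,0,0],0,0.0],[[0,0,0],0,0.0]]' --newtons 10

```text
time: 18.08
tool_pos: [0.6282, -0.0074, 0.1315]
tool_rot: [3.065, -0.56, 2.181]
contact_force: [0.3, -0.5, 0.9]
opening: 0.0132
grip_force: 10.0
```

```bash
python3 - <<'E'
from go import *
print('yc tool',(R.T@yc*.084).round(4), 'fin y', (o['tool_pos']-np.r_[q[:2],0])@yc)
E
```

```text
t 18.075 q [-0.319  0.832  1.101  0.388  1.626 -0.969] p [ 0.6282 -0.0074  0.1315] rot [ 3.065 -0.56   2.181]
tilt 32.33 dir 116.8
[[-0.486, 0.84, -0.241], [0.694, 0.538, 0.477], [0.531, 0.065, -0.845]]
turn for y-align -0.001
yc tool [-0.0001 -0.0838 -0.0065] fin y -0.04257320620062732
```

Request:
carry_out --commands '[[[0,-0.012,-0.0009],0,0],[[0,-0.012,-0.0009],0,0],[[0,-0.012,-0.0009],0,0],[[0,-0.012,-0.0009],0,0],[[0,-0.012,-0.0009],0,0],[[0,-0.012,-0.0009],0,0],[[0,-0.008,-0.0006],0,0],[[0,-0.005,-0.0004],0,0],[[0,0,0],0,0]]'

```text
time: 19.2
tool_pos: [0.5604, -0.0557, 0.1315]
tool_rot: [3.058, -0.557, 2.182]
contact_force: [12.8, 3.9, -0.8]
opening: 0.0131
grip_force: 10.0
```

```bash
python3 - <<'E'
from go import *
print('fin y', (o['tool_pos']-np.r_[q[:2],0])@yc, 'F along y',o['contact_force']@yc)
E
```

```text
t 19.2 q [-0.423  0.735  1.303  0.348  1.556 -1.096] p [ 0.5604 -0.0557  0.1315] rot [ 3.058 -0.557  2.182]
tilt 32.23 dir 116.1
[[-0.487, 0.841, -0.234], [0.695, 0.536, 0.479], [0.529, 0.071, -0.846]]
turn for y-align -0.0
fin y 0.04067713551944641 F along y -12.772450592214916
```

Request:
carry_out --commands '[[[0,0,0],0,0.5],[[0,0,0],0,0.5],[[0,0,0],0,0.5],[[0,0,-0.02],0,0.5],[[0,0,-0.03],0,0.5],[[0,0,-0.03],0,0.5],[[0,0,0],0,0],[[0,0,0],0,0]]'

```text
time: 20.2
tool_pos: [0.5768, -0.0939, 0.1978]
tool_rot: [3.067, -0.562, 2.181]
contact_force: [-0.0, -0.0, 0.2]
opening: 0.0303
grip_force: 0.0
```

```bash
python3 - <<'E'
from go import *
Z=R[:,2]
legs([but-(.017+.06)*Z,but-(.017+.005)*Z])
ims=[]
for n,(x,y) in(("scene",(200,120)),("top",(210,120))):
    p=robot.read_camera(n); im=p["pixels"][y:y+240,x:x+190,::-1].copy(); im=cv2.resize(im,None,fx=2,fy=2,interpolation=cv2.INTER_CUBIC)
    print(n,robot.tip_of(p,"button_top")[:2],proj(p,but))
    e=(proj(p,but)[0]-[x,y])*2; cv2.circle(im,(int(e[0]),int(e[1])),3,(255,0,255),-1)
    ims.append(im)
cv2.imwrite("pics/a2.png",np.hstack(ims))
E
```

```text
t 20.2 q [-0.462  0.726  1.125  0.331  1.752 -1.067] p [ 0.5768 -0.0939  0.1978] rot [ 3.067 -0.562  2.181]
tilt 32.44 dir 116.9
[[-0.485, 0.84, -0.243], [0.694, 0.538, 0.478], [0.533, 0.063, -0.844]]
turn for y-align -0.001
-> [ 0.6323 -0.0244  0.1632] tool [0.0029 0.0819 0.0489] norm 0.095
-> [0.6189 0.0019 0.1168] tool [ 0.    -0.     0.055] norm 0.055
scene [{'at': [319.7, 257.0], 'p': 0.77}] [[316.13091958 254.12153087]]
top [{'at': [311.2, 222.6], 'p': 0.46}] [[310.0781332  223.58249859]]
```

View pics/a2.png

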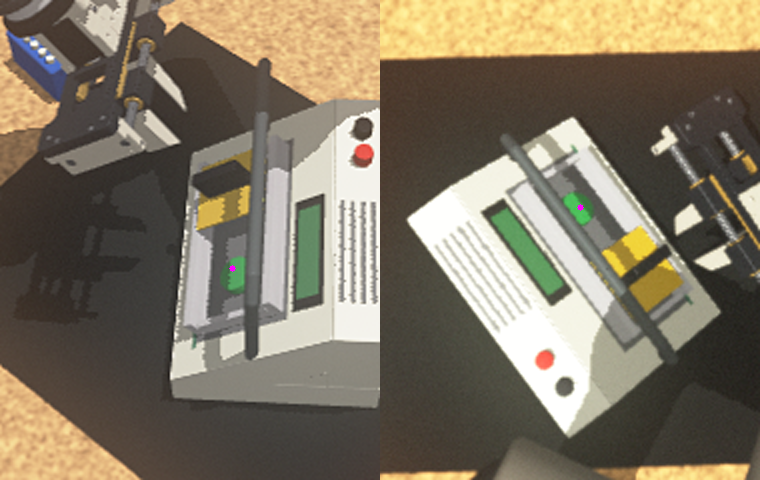

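Cover is fully aside and the green button is exposed at about (236,272) in the left crop and (578,208) in the right, close to my predicted point.

Request:
carry_out --commands '[[[0,0.03,0.01],0,0],[[0.001,0.03,0.02],0,0],[[0.002,0.022,0.019],0,0],[[0,0,0.015],0,0],[[0,0,0.02],0,0],[[0,0,0.015],0,0],[[0,0,0.005],0,0],[[0,0,0.003],0,0],[[0,0,0],0,0]]'

```text
time: 21.52
tool_pos: [0.6193, 0.0027, 0.1156]
tool_rot: [3.065, -0.559, 2.181]
contact_force: [0.8, -0.1, -0.2]
opening: 0.0005
grip_force: 0.0
```

```bash
cat > b.py <<'E'
from go import *
T=o['tool_pos']+.017*R[:,2]-but
print('tip rel. button top: N %.4f U %.4f y %.4f'%(T@N,T@U,T@yc),'F.N',o['contact_force']@N, o['contact_force'])
E
python3 b.py
```

```text
t 21.525 q [-0.31   0.828  1.156  0.391  1.574 -0.981] p [0.6193 0.0027 0.1156] rot [ 3.065 -0.559  2.181]
tilt 32.32 dir 116.7
[[-0.486, 0.84, -0.241], [0.694, 0.538, 0.477], [0.531, 0.065, -0.845]]
turn for y-align -0.001
tip rel. button top: N 0.0037 U -0.0001 y -0.0004 F.N 0.13166433593844057 [ 0.81064741 -0.14060138 -0.24580777]
```

Request:
carry_out --commands '[[[0,0,0.003],0,0],[[0,0,0.003],0,0],[[0,0,0.002],0,0],[[0,0,0.002],0,0],[[0,0,0],0,0]]'

```text
time: 22.15
tool_pos: [0.6167, 0.0074, 0.1073]
tool_rot: [3.065, -0.56, 2.181]
contact_force: [-1.2, -2.7, 5.0]
opening: 0.0006
grip_force: 2.4
```

```bash
python3 b.py
```

```text
t 22.15 q [-0.304  0.831  1.175  0.393  1.552 -0.984] p [0.6167 0.0074 0.1073] rot [ 3.065 -0.56   2.181]
tilt 32.33 dir 116.8
[[-0.486, 0.84, -0.241], [0.694, 0.539, 0.477], [0.531, 0.064, -0.845]]
turn for y-align -0.001
tip rel. button top: N -0.0062 U -0.0005 y -0.0010 F.N 4.982799592721746 [-1.22428769 -2.73743297  5.00586327]
```

About 5 N, so it's near the stop. I'll press until the force rises clearly.

Request:
carry_out --commands '[[[0,0,0.001],0,0],[[0,0,0.001],0,0],[[0,0,0.001],0,0],[[0,0,0],0,0],[[0,0,0],0,0]]'

```text
time: 22.78
tool_pos: [0.6165, 0.0077, 0.1068]
tool_rot: [3.064, -0.557, 2.182]
contact_force: [-2.1, -8.0, 15.4]
opening: 0.0003
grip_force: 7.8
```

```bash
python3 b.py|tail -1
```

```text
tip rel. button top: N -0.0068 U -0.0005 y -0.0010 F.N 15.669112967202237 [-2.14717842 -7.96290215 15.42695321]
```

The force jumped to about 15 N with almost no further travel, so the button is at its stop. Retract, then go back to the fin.

Request:
carry_out --commands '[[[0,0,-0.01],0,0],[[0,0,-0.03],0,0],[[0,0,-0.04],0,0],[[0,0,-0.02],0,0.5],[[0,-0.03,-0.0023],0,0.5],[[0,-0.03,-0.0023],0,0.5],[[0,-0.024,-0.0019],0,0.5],[[0,0,0],0,0.5]]'

```text
time: 23.78
tool_pos: [0.5705, -0.0876, 0.1889]
tool_rot: [3.066, -0.561, 2.179]
contact_force: [0.5, -0.6, 0.2]
opening: 0.0442
grip_force: 0.0
```

```bash
python3 - <<'E'
from go import *
legs([np.array([.5604,-.0557,.1315])])
E
```

```text
t 23.775 q [-0.458  0.717  1.168  0.332  1.717 -1.073] p [ 0.5705 -0.0876  0.1889] rot [ 3.066 -0.561  2.179]
tilt 32.38 dir 116.7
[[-0.484, 0.841, -0.241], [0.695, 0.537, 0.478], [0.532, 0.064, -0.845]]
turn for y-align -0.003
-> [ 0.5604 -0.0557  0.1315] tool [-0.0034  0.0049  0.0661] norm 0.066
```

Request:
carry_out --commands '[[[-0.001,0.002,0.01],0,0.5],[[-0.001,0.002,0.02],0,0.5],[[-0.001,0.001,0.02],0,0.5],[[0,0,0.016],0,0.5],[[0,0,0],0,0.5],[[0,0,0],0,0],[[0,0,0],0,0],[[0,0,0],0,0],[[0,0,0],0,0]]' --newtons 10

```text
time: 24.9
tool_pos: [0.5609, -0.055, 0.1321]
tool_rot: [3.065, -0.56, 2.181]
contact_force: [1.1, -0.2, 0.9]
opening: 0.0129
grip_force: 10.0
```

Request:
carry_out --commands '[[[0,0.012,0.0009],0,0],[[0,0.012,0.0009],0,0],[[0,0.012,0.0009],0,0],[[0,0.012,0.0009],0,0],[[0,0.012,0.0009],0,0],[[0,0.012,0.0009],0,0],[[0,0.008,0.0006],0,0],[[0,0.004,0.0003],0,0],[[0,0.002,0],0,0],[[0,0,0],0,0]]'

```text
time: 26.15
tool_pos: [0.6293, -0.0065, 0.1319]
tool_rot: [3.072, -0.563, 2.179]
contact_force: [-11.6, -3.7, 5.0]
opening: 0.0127
grip_force: 10.1
```

```bash
python3 - <<'E'
from go import *
print('fin y', (o['tool_pos']-np.r_[q[:2],0])@yc, 'F along y',o['contact_force']@yc)
E
```

```text
t 26.15 q [-0.316  0.837  1.09   0.386  1.636 -0.963] p [ 0.6293 -0.0065  0.1319] rot [ 3.072 -0.563  2.179]
tilt 32.47 dir 117.4
[[-0.483, 0.84, -0.247], [0.694, 0.54, 0.477], [0.534, 0.059, -0.844]]
turn for y-align -0.003
fin y -0.04397218133515622 F along y 11.632336035851075
```

Against the home stop with about 12 N. Release and back off.

Request:
carry_out --commands '[[[0,0,0],0,0.5],[[0,0,0],0,0.5],[[0,0,0],0,0.5],[[0,0,-0.02],0,0.5],[[0,0,-0.03],0,0.5],[[0,0,-0.04],0,0.5],[[0,0,-0.05],0,0.5],[[0,0,0],0,0.5]]'

```text
time: 27.15
tool_pos: [0.667, -0.0744, 0.2535]
tool_rot: [3.06, -0.553, 2.182]
contact_force: [0.4, 0.9, 0.6]
opening: 0.0459
grip_force: 0.0
```

```bash
python3 - <<'E'
from go import *
ims=[]; G=[]
for n,(x,y) in(("scene",(200,120)),("top",(210,120))):
    p=robot.read_camera(n); im=cv2.resize(p["pixels"],None,fx=.6,fy=.6,interpolation=cv2.INTER_AREA)
    d=robot.tip_of(p,"cover_grip")[:1]; print(n,d)
    if d: G.append((p,d[0]["at"]))
    ims.append(im[:,:,::-1])
cv2.imwrite("pics/a3.png",np.hstack(ims))
if len(G)==2:
    g=least_squares(lambda X:np.ravel([proj(p,X)[0]-a for p,a in G]),[.65,0,.13]).x; print(g,'y',(g-np.r_[q[:2],0])@yc)
E
```

```text
t 27.15 q [-0.386  0.864  0.697  0.395  1.987 -0.888] p [ 0.667  -0.0744  0.2535] rot [ 3.06  -0.553  2.182]
tilt 32.0 dir 116.2
[[-0.489, 0.841, -0.234], [0.697, 0.537, 0.476], [0.525, 0.069, -0.848]]
turn for y-align -0.0
scene [{'at': [300.3, 247.1], 'p': 0.56}]
top [{'at': [316.8, 214.5], 'p': 0.63}]
[ 0.63004184 -0.00431976  0.12721353] y -0.04585746627449318
```

View pics/a3.png

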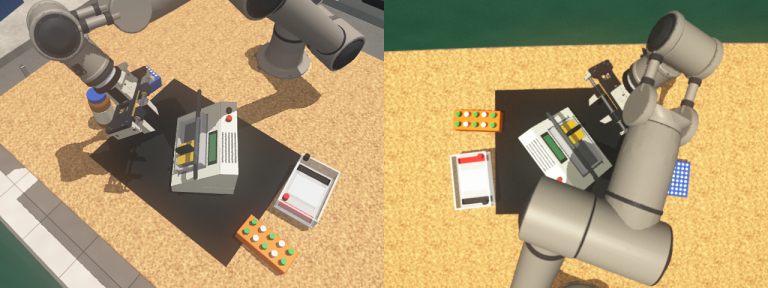

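The cover is home over the button, the gripper is clear, and the neighbouring items haven't moved.

```bash
python3 -c "
from cell import robot;print(robot.hand_in())"
```

```text
the job is handed in; nothing more can be done
None
```

The job is handed in at about 27 s of the 61 s allowed: the cover was slid fully aside, the button pressed down to its stop, and the cover slid home and released. The bar was never touched, and the tank, tip box, bottle and tube rack look undisturbed.

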